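# Sort out the swapped kitchen places

### The job

The jug, the salt pot and the pot lid are standing on each other's mats: put the blue jug on the round blue mat, the salt pot on the square white tile and the pot lid on the round red mat, each upright and in the middle of its mat. The round black mat is free for parking something on the way. Keep everything upright, and leave the bowl, the amber jar and the dispenser with its lever alone.

Things in the scene. Friction and masses are not known exactly. Their poses are not given: they have to be found in the camera images.
- jug: Loose blue plastic jug, open top, 115 mm high, 3 mm walls, about 0.16 kg. Round body 66 mm across, from 72 mm height up a straight neck 56 mm across. Bar handle (9 mm thick) along its own +x, out to 61 mm from the axis, 25 to 97 mm up; spout lip along -x at the rim, to 41 mm. Origin: centre of underside, z up. Grip the neck from above across y. Belongs on the blue mat.
- salt_pot: Loose white ceramic salt pot with a blue band, 84 mm across, 66 mm high, plus a 72 mm wooden lid (7 mm thick, sealed on) with a dark wooden round knob 26 mm across from 73 to 105 mm height. About 0.38 kg. Origin: centre of the underside, z up. Can be carried by the knob. Belongs on the white tile.
- pot_lid: Loose small aluminium pot lid, round, 100 mm across, 15 mm high at the middle, lying rim down, with a round black plastic knob 26 mm across from 15 to 50 mm height. About 0.13 kg. Origin: centre of the underside, z up. Can be carried by the knob. Belongs on the red mat.
- mat_blue: Round flat blue mat, 132 mm across, 4 mm thick, fixed to the crate top. Origin: centre of its underside (on the crate top, z = 0); its top is at 4 mm. Place of the jug; something else stands on it at the start.
- tile_white: Square flat white ceramic tile, 120 x 120 mm, 4 mm thick, fixed, turned at any angle. Origin: centre of its underside; top at 4 mm. Place of the salt pot; something else stands on it at the start.
- mat_red: Round flat red mat, 132 mm across, 4 mm thick, fixed. Origin: centre of its underside; top at 4 mm. Place of the pot lid; something else stands on it at the start.
- mat_black: Round flat black rubber mat, 132 mm across, 4 mm thick, fixed. Origin: centre of its underside; top at 4 mm. Empty at the start: the free parking place.
- steel_bowl: Bystander: loose empty stainless steel bowl, 120 mm across the rim, 50 mm high. Origin: centre of the underside. Leave alone.
- amber_jar: Bystander: loose closed amber glass jar with a steel cap, 58 mm across, 100 mm high. Origin: centre of the underside. Leave alone.
- dispenser_lever (a joint): Bystander: orange lever (45 mm long) of the white plastic dispenser, fixed at the right edge of the work (-y side): foot 130 x 100 mm, clear tank on top, 223 mm high. 0 rad at rest, grows to 0.5 rad as its tip is pressed down; a spring returns it. Leave alone.
Things that resemble listed ones, but are neither listed nor needed, are in the scene too. There is more than one size of the mat_red; the one meant has the size given above. Several things look just like the tile_white: the one meant starts farthest from the robot's base.

How it is judged:
By the outcome, as a careful person would: the job done as asked, in the order asked, and still so for the second after the job is handed in, with the robot touching nothing.
It also fails if it takes over 91 s, if anything falls off the work surface, if the arm or the gripper's body presses on something with over 40 N, if the wrist force passes 120 N, or if a joint passes its speed limit or range.

### The arm

A 6-joint arm with a two-finger parallel gripper is mounted at the origin on the work surface. World frame = base frame: x ahead of the robot, y to its left, z up, the work surface at z = 0. Lengths are in m, angles in rad, forces in N, time in s.
With the tool pointing down it reaches from about 0.375 to 0.75 m from the base axis. Payload 9 kg.
Tool frame: the origin (TCP) lies midway between the tips of the shut fingers; the grasp point (between the pads) lies 19 mm behind it; x points along the fingers, y is the direction in which the jaws open and shut, and the axes are right-handed (so a half turn about x gives the same grasp; the last joint's range is limited). The gripper opens to 85 mm and grips with 20 to 120 N. Pads are 22 mm wide; open, the fingers measure 114 mm over their backs; the gripper's body (76 mm by 85 mm) begins 54 mm behind the grasp point. The pads swing forward as they close: fully open they stand 13 mm farther back than shut.
Start: joints at [-1.365, 0.104, 0.097, 1.564, 0, 1.353], TCP at [0.247, -0.547, 0.231] pointing down, gripper open.
Joint ranges: [-2.99, 2.99], [-0.84, 1.86], [-1.1, 1.16], [-1.84, 2.11], [-1.51, 1.56], [-3.14, 3.14]. Speed limits (rad/s): [2.22, 2.22, 2.57, 3.14, 3.14, 3.14].

### API

Orientations are given as a unit quaternion [x, y, z, w].
In Python, from rig import arm gives the robot as it stands. The module is installed in compiled form; this text tells all that it offers.
- The arm moves only by the shell command python3 -m inch 'ROWS'. ROWS is JSON, a list of rows, each a list of 3 entries, a list of its own where there are three numbers: the finger opening in mm, from 0 to 85.4, then the shift along the tool's x, y, z in mm, then the turn, a rotation vector about the tool's x, y, z in rad. In form: [[jaw, [tx, ty, tz], [ax, ay, az]], ...]. A call has exactly 10 rows; each row shifts and turns the commanded pose from where the row before left it, along the tool's axes as they then stand; what a row does not reach is not made up. A row lasts 1/10 s, in which the tool goes at most 50 mm and 8.59 degrees, less where a joint would pass 70% of its speed; a pose out of reach is approached as far as the arm can. A call is refused whole if a number of a shift passes 50 or a number of a turn 0.15, either way. A call with a gripper value outside its range is refused whole. The fingers move at their own pace and stop on an object; the grip force is fixed at half the most. Time passes only in rows, so rows that do not move let the fingers close, or fill a call up. It gives the time, the measured TCP pose, the force and the opening at its end, in the units of the state.
- arm.sense(): the state, without advancing time (a new reading comes with each control period).
- arm.get_image(name): name is "side" or "top"; returns a dict with "image" (420x560x3 uint8, red, green, blue), "vertical_fov" (degrees; the focal length in pixels is half the picture's height over the tangent of half this angle, whatever the lens; pixels are square), "cx", "cy" (the principal point, pixels), "D" ([k1, k2, p1, p2, k3] as OpenCV has them; the pictures are not rectified), "cam_to_world" (4x4, takes a point from camera to world coordinates). Camera axes: x right, y down, z forward; pixel columns grow to the right and rows downward; lengths in m; the calibration is good to about 2 mm. A picture is of the moment at which its call begins. There is no depth.
- arm.hand_in(): hands the job in, once; it reports no verdict.
Trained networks look in a picture, given as the dict that the camera call returned (one of the last four; its "shot" number tells which), for a name from the list of things; names that differ only in an ending like _2 or _b are one class to them, and where a whole thing is asked for, a point or a joint stands for the part that bears it (a point fixed in the world has none). Each returns a list of dicts, best first, with "p" (0 to 1); they miss things now and then, are a little off and sometimes report something else, mostly with a low value. They report only what shows in the picture. A call takes as long as a camera call. They do not tell look-alikes from the thing itself.
- arm.boxes_of(picture, name): "extent" ([left, top, right, bottom] as shares, 0 to 1, of the picture: columns of its width, rows of its height, round what is visible of it).
- arm.regions_of(picture, name): "pixels" (420x560 bool, what is visible of it) and "extent" ([left, top, right, bottom] as shares, 0 to 1, of the picture: columns of its width, rows of its height, round what is visible of it).
The state is a dict: "t": time; "qpos": joint angles; "joint_vel": joint speeds; "joint_efforts": joint torques, N m; "position": TCP position; "eef_rot": TCP orientation; "wrist_force": force on the tool from outside, world axes, zero at the start; "ft_torque": the same for the moment, N m; "width": finger opening in m.
Only numpy, scipy, OpenCV 4.12 (cv2) and the standard library are available. Lean on these libraries where they do the work, as an engineer would, in place of code of your own. Each camera call takes 0.05 s, during which the arm holds its last target. There are 200 camera calls.

## Working session

There is one attempt and no reset: what is moved stays moved. The work goes in short steps, Python scripts to look and compute and a shell command to move; the robot and the scene stay as the last step left them, time stands still between calls to the robot, and variables do not carry over. Pictures are saved under pics/ and viewed, about 12 in all and at most 16, crops included, and the job is handed in when it is done.

```bash
mkdir -p pics
cat > h.py <<'E'
import numpy as np, cv2
from rig import arm
def K(p):
    f=p["image"].shape[0]/2/np.tan(np.radians(p["vertical_fov"])/2)
    return np.array([[f,0,p["cx"]],[0,f,p["cy"]],[0,0,1.]])
def ground(p,uv,z):
    uv=np.asarray(uv,float).reshape(-1,1,2)
    n=cv2.undistortPoints(uv,K(p),np.array(p["D"],float)).reshape(-1,2)
    T=np.array(p["cam_to_world"]); d=np.c_[n,np.ones(len(n))]@T[:3,:3].T; o=T[:3,3]
    return (o+d*((z-o[2])/d[:,2])[:,None])
def proj(p,P):
    T=np.linalg.inv(np.array(p["cam_to_world"]))
    return cv2.projectPoints(np.asarray(P,float).reshape(-1,1,3),cv2.Rodrigues(T[:3,:3])[0],T[:3,3],K(p),np.array(p["D"],float))[0].reshape(-1,2)
def save(p,n): cv2.imwrite("pics/"+n+".png",p["image"][:,:,::-1])
E
python3 - <<'E'
from h import *
print(arm.sense())
for c in("top","side"):
    p=arm.get_image(c); save(p,c+"0"); print(c,p["vertical_fov"],np.round(p["cam_to_world"],3).tolist())
    for n in["jug","salt_pot","pot_lid","mat_blue","tile_white","mat_red","mat_black","steel_bowl","amber_jar","dispenser_lever"]:
        for r in arm.regions_of(p,n):
            if r["p"]<.2: continue
            e=np.array(r["extent"])*[560,420,560,420]
            m=r["pixels"]; ys,xs=np.nonzero(m); 
            print(n,round(r["p"],2),e.round(),ground(p,[[xs.mean(),ys.mean()]],.004)[0].round(3))
E
```

```text
{'t': 0.0, 'qpos': array([-1.36468908e+00,  1.04686176e-01,  9.64445682e-02,  1.56390996e+00,
       -2.41739911e-06,  1.35311891e+00]), 'joint_vel': array([-0.00161661, -0.00157731,  0.0016738 , -0.0010869 , -0.00160584,
        0.00106948]), 'joint_efforts': array([-1.87653336e-05, -5.56931663e+01,  5.03641820e+01,  1.72797631e-02,
       -3.06308957e-04,  1.08020217e-05]), 'position': array([ 0.24667581, -0.54656751,  0.23051642]), 'eef_rot': array([ 0.69129388,  0.14919094, -0.69129004,  0.14823265]), 'wrist_force': array([ 0.33644955, -0.38282425,  0.13511241]), 'ft_torque': array([-0.00011601, -0.03420741,  0.05941838]), 'width': 0.08549267078188157}
top 56.70734810636379 [[-0.03, -0.996, 0.089, 0.358], [-1.0, 0.029, -0.003, -0.011], [0.001, -0.089, -0.996, 1.291], [0.0, 0.0, 0.0, 1.0]]
jug 0.64 [233. 133. 260. 156.] [0.681 0.086 0.004]
salt_pot 0.8 [188. 197. 211. 223.] [0.467 0.253 0.004]
pot_lid 0.61 [273. 190. 302. 223.] [ 0.473 -0.045  0.004]
pot_lid 0.34 [234. 134. 258. 159.] [0.684 0.086 0.004]
mat_blue 0.7 [224. 126. 269. 173.] [0.648 0.073 0.004]
mat_blue 0.68 [269. 18
[... 979 characters left out ...]
 0.004]
salt_pot 0.96 [224. 289. 261. 327.] [0.483 0.222 0.004]
pot_lid 0.72 [272. 228. 307. 252.] [ 0.478 -0.048  0.004]
pot_lid 0.23 [216. 303. 270. 341.] [0.46  0.271 0.004]
mat_blue 0.83 [265. 223. 311. 258.] [ 0.484 -0.022  0.004]
tile_white 0.7 [184. 228. 238. 272.] [0.653 0.091 0.004]
mat_red 0.94 [268. 334. 354. 412.] [0.264 0.312 0.004]
mat_red 0.91 [205. 358. 242. 392.] [0.434 0.399 0.004]
mat_red 0.89 [218. 306. 267. 340.] [0.459 0.273 0.004]
mat_black 0.6 [292. 196. 333. 225.] [ 0.478 -0.2    0.004]
steel_bowl 0.66 [223. 189. 264. 218.] [ 0.676 -0.136  0.004]
amber_jar 0.89 [146. 285. 178. 330.] [0.668 0.299 0.004]
dispenser_lever 0.64 [291. 124. 300. 133.] [ 0.704 -0.591  0.004]
```

Run:
```python
import cv2
a=cv2.imread("pics/top0.png")[100:320,120:420]; cv2.imwrite("pics/t0c.png",cv2.resize(a,None,fx=2.66,fy=2.66,interpolation=3))
a=cv2.imread("pics/side0.png")[110:420,120:400]; cv2.imwrite("pics/s0c.png",cv2.resize(a,None,fx=1.93,fy=1.93,interpolation=3))
```

```text
(no output)
```

View pics/t0c.png

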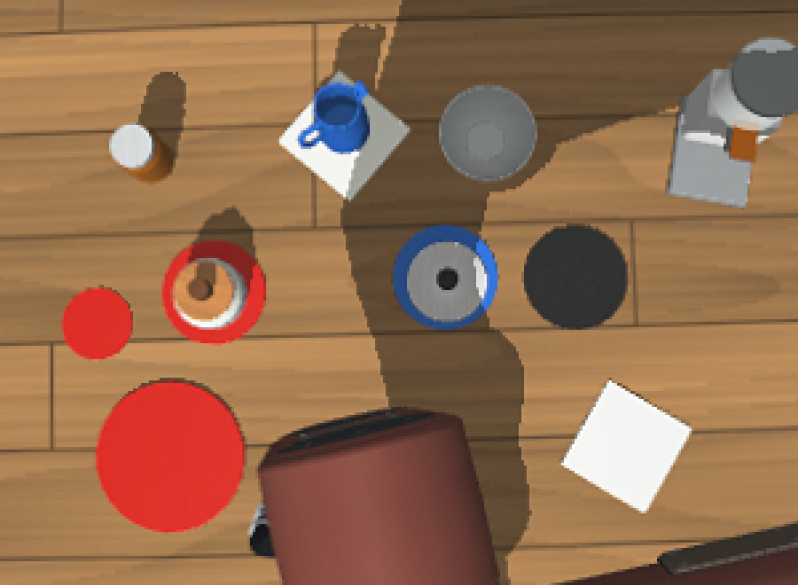

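View pics/s0c.png

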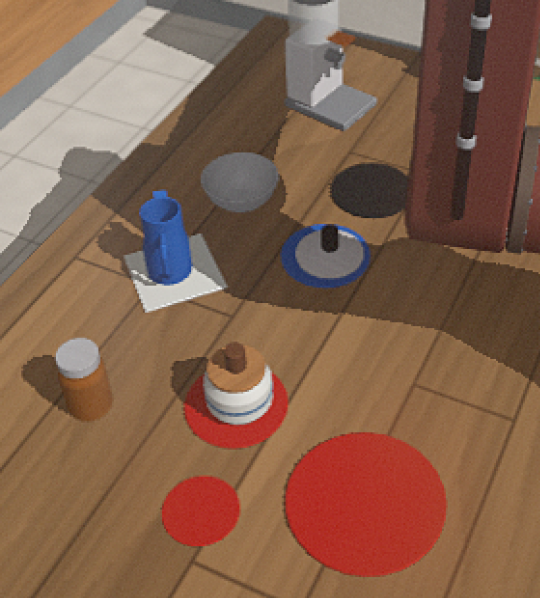

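The viewed pictures show: the jug on the white tile at top crop (340,120), handle to the lower left; the salt pot on the medium red mat (213,290); the lid on the blue mat (446,278); the black mat free (576,277). The tile under the jug is the one farthest from the base. Next I'll fit the poses by silhouette.

```bash
cat > fit.py <<'E'
from h import *
from scipy.optimize import minimize
S=6
A=np.linspace(0,2*np.pi,40,endpoint=False)
def ring(r,z,x=0,y=0): return np.c_[x+r*np.cos(A),y+r*np.sin(A),np.full(40,z)]
def ngon(h,z,a): 
    t=a+np.pi/4+np.arange(4)*np.pi/2; return np.c_[h*2**.5*np.cos(t),h*2**.5*np.sin(t),np.full(4,z)]
def box(x0,x1,w,z0,z1): return np.array([[x,y,z] for x in(x0,x1) for y in(-w,w) for z in(z0,z1)])
JUG=[np.r_[ring(.033,0),ring(.033,.07)],np.r_[ring(.033,.07),ring(.028,.074)],np.r_[ring(.028,.072),ring(.028,.115)],
     np.r_[ring(.028,.113)[10:31],[[-.041,0,.115]],ring(.028,.115)[10:31]],
     box(.02,.061,.0045,.088,.097),box(.02,.061,.0045,.025,.034),box(.052,.061,.0045,.025,.097)]
SALT=[np.r_[ring(.042,0),ring(.042,.066)],np.r_[ring(.036,.066),ring(.036,.073)],np.r_[ring(.013,.073),ring(.013,.105)]]
LID=[np.r_[ring(.05,0),ring(.05,.003)],np.r_[ring(.05,.003),ring(.013,.015)],np.r_[ring(.013,.015),ring(.013,.05)]]
def place(parts,x,y,z,a=0):
    R=np.array([[np.cos(a),np.sin(a),0],[-np.sin(a),np.cos(a),0],[0,0,1]])
    return [q@R+[x,y,z] for q in parts]
def render(p,parts,bb):
    x0,y0,x1,y1=bb; im=np.zeros(((y1-y0)*S,(x1-x0)*S),np.uint8)
    for q in parts:
        uv=(proj(p,q)+.5-[x0,y0])*S-.5
        hull=cv2.convexHull(uv.astype(np.float32))
        cv2.fillConvexPoly(im,np.round(hull*16).astype(np.int32),1,shift=4)
    return cv2.resize(im.astype(np.float32),(x1-x0,y1-y0),interpolation=cv2.INTER_AREA)
def fit(views,parts,z,x0,yaw=False,ignore=None):
    """views: (picture, bool mask); ignore: list of bool masks"""
    x0=np.array(x0,float); bbs=[]
    for p,m in views:
        c=proj(p,[[x0[0],x0[1],z+.04]])[0].astype(int); h,w=m.shape
        bbs.append((max(c[0]-45,0),max(c[1]-45,0),min(c[0]+45,w),min(c[1]+45,h)))
    def cost(v):
        s=0
        for i,((p,m),b) in enumerate(zip(views,bbs)):
            r=render(p,place(parts,v[0],v[1],z,v[2] if yaw else 0),b)
            d=np.abs(r-m[b[1]:b[3],b[0]:b[2]])
            if ignore is not None: d=d[~ignore[i][b[1]:b[3],b[0]:b[2]]]
            s+=d.sum()
        return s
    n=3 if yaw else 2
    sx=np.vstack([x0[:n]]+[x0[:n]+e for e in np.diag([.012,.012,.3][:n])])
    r=minimize(cost,x0[:n],method="Nelder-Mead",options=dict(initial_simplex=sx,xatol=2e-4,fatol=.05))
    return r.x,r.fun
def hsv(p): return cv2.cvtColor(p["image"],cv2.COLOR_RGB2HSV_FULL).astype(int)
def blue(p): q=hsv(p); return (abs(q[...,0]-155)<18)&(q[...,1]>110)&(q[...,2]>40)
def red(p): q=hsv(p); return ((q[...,0]<8)|(q[...,0]>248))&(q[...,1]>150)&(q[...,2]>60)
def best(p,n,near,z=.03):
    b=None
    for r in arm.regions_of(p,n):
        ys,xs=np.nonzero(r["pixels"]); c=proj(p,[[*near,z]])[0]
        if np.hypot(xs.mean()-c[0],ys.mean()-c[1])<15 and (b is None): b=r["pixels"]
    return b
E
cat > m0.py <<'E'
from fit import *
P=[arm.get_image("top"),arm.get_image("side")]
def ex(parts,x,y,z,a=0):
    return [cv2.dilate((render(p,place(parts,x,y,z,a),(0,0,560,420))>0).astype(np.uint8),np.ones((3,3)))>0 for p in P]
def rep(n,r): print(n,np.round(r[0],4),round(r[1],1))
mat=[ring(.066,.004)]
jr=min((fit([(p,blue(p)) for p in P],JUG,.004,[.655,.08,a],True) for a in(1.5,2.1,2.6)),key=lambda r:r[1]); rep("jug",jr)
for i in 0,1: rep("  jug view%d"%i,fit([(P[i],blue(P[i]))],JUG,.004,jr[0],True))
for n,parts,g in(("salt_pot",SALT,(.46,.24)),("pot_lid",LID,(.475,-.04))):
    M=[best(p,n,g) for p in P]
    r=fit([(p,m) for p,m in zip(P,M) if m is not None],parts,.004,g); rep(n,r)
    for i in 0,1:
        if M[i] is not None: rep("  view%d"%i,fit([(P[i],M[i])],parts,.004,g))
    if n=="salt_pot": S0=r[0]
    else: L0=r[0]
for nm,col,g,ig in(("red",red,(.46,.26),ex(SALT,*S0,.004)),("blue",blue,(.48,-.035),ex(LID,*L0,.004))):
    V=[(p,col(p)) for p in P]
    rep(nm,fit(V,mat,0,g,ignore=ig))
    for i in 0,1: rep("  view%d"%i,fit(V[i:i+1],mat,0,g,ignore=ig[i:i+1]))
def white(p): q=hsv(p); return (q[...,1]<50)&(q[...,2]>85)
def black(p): q=hsv(p); return (q[...,1]<60)&(q[...,2]<75)
ig=ex(JUG,*jr[0][:2],.004,jr[0][2]); V=[(p,white(p)) for p in P]; T=[ngon(.06,.004,0)]
for vv,gg in((V,ig),(V[:1],ig[:1]),(V[1:],ig[1:])): rep("tile",fit(vv,T,0,(.65,.075,.75),True,ignore=gg))
V=[(p,best(p,"mat_black",(.475,-.2),.004)) for p in P]; V=[v for v in V if v[1] is not None]
rep("black",fit(V[:1],mat,0,(.475,-.2))); rep("black",fit(V,mat,0,(.475,-.2)))
E
python3 m0.py
```

```text
jug [0.6733 0.078  2.1858] 298.2
  jug view0 [0.6725 0.0781 2.1896] 141.0
  jug view1 [0.6733 0.078  2.1858] 97.5
salt_pot [0.4671 0.2448] 332.9
  view0 [0.4637 0.2392] 127.9
  view1 [0.4697 0.241 ] 198.0
pot_lid [ 0.4752 -0.0446] 111.5
  view0 [ 0.4739 -0.046 ] 78.1
  view1 [ 0.4752 -0.0446] 32.6
red [0.469  0.2482] 1241.5
  view0 [0.4684 0.2472] 947.7
  view1 [0.4696 0.2488] 278.6
blue [ 0.4792 -0.0423] 103.8
  view0 [ 0.4786 -0.0435] 41.2
  view1 [ 0.4803 -0.0408] 41.2
tile [0.6631 0.0807 0.8435] 1140.7
tile [0.6624 0.0791 0.8426] 298.2
tile [0.663  0.0818 0.8398] 822.1
black [ 0.474  -0.2068] 43.7
black [ 0.4746 -0.2056] 144.7
```

```bash
cat > ov.py <<'E'
from fit import *
def overlay(p,items,name,crop,k):
    x0,y0,x1,y1=crop; im=cv2.resize(p["image"][y0:y1,x0:x1,::-1],None,fx=k,fy=k,interpolation=cv2.INTER_CUBIC)
    for parts,a,c in items:
        for q in place(parts,*a):
            h=cv2.convexHull(((proj(p,q)+.5-[x0,y0])*k-.5).astype(np.float32))
            cv2.polylines(im,[np.round(h).astype(np.int32)],True,c,1)
    cv2.imwrite("pics/"+name+".png",im)
E
python3 - <<'E'
from ov import *
P=[arm.get_image("top"),arm.get_image("side")]
mat=[ring(.066,.004)]; T=[ngon(.06,.004,.843)]
I=[(JUG,(.673,.078,.004,2.187),(0,255,255)),(SALT,(.467,.243,.004),(0,255,0)),(LID,(.475,-.045,.004),(0,255,0)),(mat,(.469,.248,0),(255,255,0)),(mat,(.479,-.0425,0),(0,255,255)),(T,(.663,.0805,0),(255,0,255)),(mat,(.474,-.2065,0),(0,255,255))]
overlay(P[0],I,"ov_t",(150,115,370,235),3.6); overlay(P[1],I,"ov_s",(170,180,345,350),3.5)
E
```

```text
(no output)
```

View pics/ov_t.png

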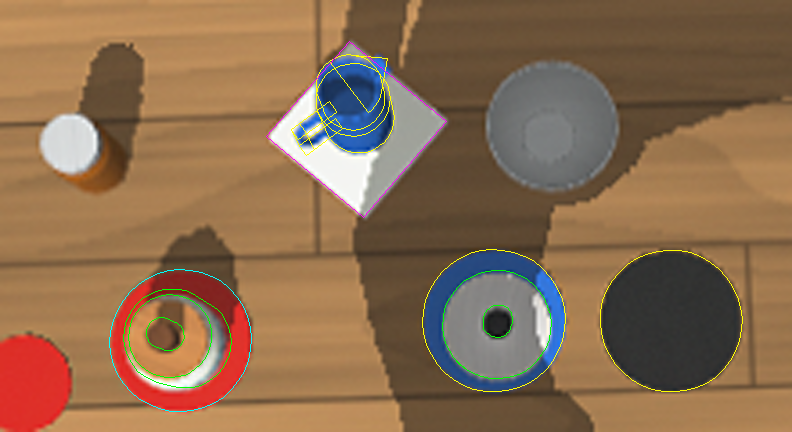

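View pics/ov_s.png

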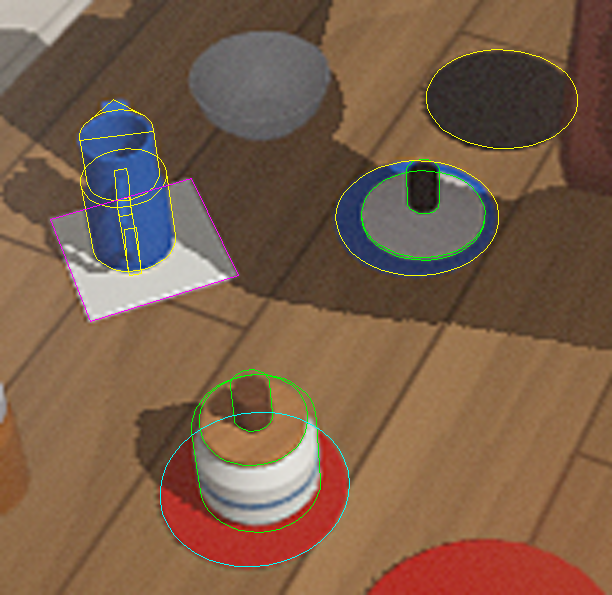

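Mats, tile, jug and lid fit well; the salt pot outline is a few mm off (network mask loose). Refitting it with GrabCut.

```bash
cat > salt.py <<'E'
from ov import *
def gc(p,x,y,z=.004):
    M=(render(p,place(SALT,x,y,z),(0,0,560,420))>0).astype(np.uint8)
    big=cv2.dilate(M,np.ones((9,9))); small=cv2.erode(M,np.ones((7,7)))
    m=np.full(M.shape,cv2.GC_BGD,np.uint8); m[big>0]=cv2.GC_PR_BGD; m[M>0]=cv2.GC_PR_FGD; m[small>0]=cv2.GC_FGD
    far=cv2.dilate(big,np.ones((25,25)))  # local background only
    ys,xs=np.nonzero(far); s=np.s_[ys.min():ys.max(),xs.min():xs.max()]
    mm=m[s].copy(); cv2.grabCut(np.ascontiguousarray(p["image"][s]),mm,None,np.zeros((1,65)),np.zeros((1,65)),5,cv2.GC_INIT_WITH_MASK)
    o=np.zeros(M.shape,bool); o[s]=(mm&1)>0; return o
def saltfit(P,x,y):
    for _ in range(2):
        V=[(p,gc(p,x,y)) for p in P]; r=fit(V,SALT,.004,(x,y)); x,y=r[0]
    return r,[fit([v],SALT,.004,(x,y)) for v in V],V
if __name__=="__main__":
    P=[arm.get_image("top"),arm.get_image("side")]
    r,rs,V=saltfit(P,.462,.242)
    print(r,rs)
    I=[(SALT,(*r[0],.004),(0,255,0))]
    overlay(P[0],I,"a",(170,180,235,240),6); overlay(P[1],I,"b",(205,275,285,350),4.8)
    W=[cv2.resize(v[1].astype(np.uint8)[c[1]:c[3],c[0]:c[2]]*255,None,fx=k,fy=k,interpolation=0) for v,c,k in zip(V,((170,180,235,240),(205,275,285,350)),(3,2.4))]
    a,b=cv2.imread("pics/a.png"),cv2.imread("pics/b.png")
    out=np.zeros((560,790,3),np.uint8); out[:360,:390]=a; out[:360,400:784]=b
    for w,x in zip(W,(0,400)): out[365:365+w.shape[0],x:x+w.shape[1]]=w[...,None]
    cv2.imwrite("pics/saltov.png",out)
E
python3 salt.py
```

```text
(array([0.46424346, 0.24614463]), np.float64(249.52777099609375)) [(array([0.46214603, 0.24364369]), np.float64(54.361106872558594)), (array([0.46702076, 0.24260707]), np.float64(183.0))]
```

View pics/saltov.png

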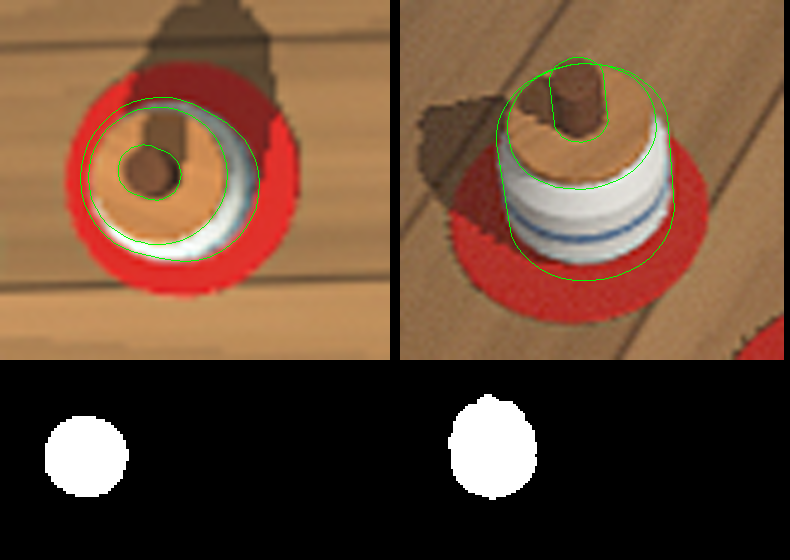

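The salt pot is best explained at about (0.4625, 0.2425): that is the top-view fit, and the side outline would move up slightly. Next, a helper that works out moves.

```bash
cat > go.py <<'E'
import sys
from h import *
from scipy.spatial.transform import Rotation as R
def delta(x,y,z,yaw=None):
    """needed turn (tool x), then shift in tool axes (mm) after that turn; tool kept pointing down"""
    s=arm.sense(); r=R.from_quat(s["eef_rot"]); a=r.as_matrix(); 
    cur=np.arctan2(a[1,1],a[0,1])
    if yaw is None: yaw=cur
    d=(yaw-cur+np.pi/2)%np.pi-np.pi/2   # jaw axis mod pi
    yw=cur+d; Y=np.array([np.cos(yw),np.sin(yw),0]); X=np.array([0,0,-1.]); T=np.c_[X,Y,np.cross(X,Y)]
    rv=(r.inv()*R.from_matrix(T)).as_rotvec()
    sh=T.T@(np.array([x,y,z])-s["position"])*1000
    print("t",round(s["t"],2),"pos",s["position"].round(4),"jawyaw",round(cur,3),"q6",s["qpos"][5].round(2),"w",round(s["width"],4),"F",s["wrist_force"].round(1))
    print("turn",rv.round(3),"shift",sh.round(1),"len",np.linalg.norm(sh).round())
if __name__=="__main__": delta(*map(float,sys.argv[1:]))
E
python3 go.py .475 -.045 .1; python3 go.py .475 -.045 .23 .616
```

```text
t 1.7 pos [ 0.2467 -0.547   0.2313] jawyaw -1.147 q6 1.35 w 0.0857 F [-0.6  0.5 -0. ]
turn [-0.  0. -0.] shift [ 131.3 -363.7 -414.5] len 567.0
t 1.7 pos [ 0.2467 -0.547   0.2313] jawyaw -1.147 q6 1.35 w 0.0857 F [-0.6  0.5 -0. ]
turn [ 1.379 -0.    -0.   ] shift [   1.3 -476.3  277.8] len 551.0
```

```bash
python3 -m inch '[[85,[0,-28,-32],[0,0,0]],[85,[0,-28,-32],[0,0,0]],[85,[0,-28,-32],[0,0,0]],[85,[0,-28,-32],[0,0,0]],[85,[0,-28,-32],[0,0,0]],[85,[0,-28,-32],[0,0,0]],[85,[0,-28,-32],[0,0,0]],[85,[0,-28,-32],[0,0,0]],[85,[0,-28,-32],[0,0,0]],[85,[0,-28,-32],[0,0,0]]]'; python3 go.py .475 -.045 .1
```

```text
t: 2.7
position: [0.4238, -0.1585, 0.2315]
eef_rot: [0.692, 0.148, -0.691, 0.149]
wrist_force: [1.2, -0.6, -0.3]
width: 0.0849
t 2.7 pos [ 0.4238 -0.1585  0.2315] jawyaw -1.147 q6 2.07 w 0.0849 F [ 1.2 -0.6 -0.3]
turn [ 0.    -0.    -0.001] shift [131.5 -82.4 -93.4] len 181.0
```

```bash
python3 -m inch '[[85,[10,0,0],[-0.149,0,0]],[85,[10,0,0],[-0.149,0,0]],[85,[10,0,0],[-0.149,0,0]],[85,[10,0,0],[-0.149,0,0]],[85,[10,0,0],[-0.149,0,0]],[85,[10,0,0],[-0.149,0,0]],[85,[10,0,0],[-0.149,0,0]],[85,[10,0,0],[-0.149,0,0]],[85,[10,0,0],[-0.149,0,0]],[85,[10,0,0],[-0.149,0,0]]]'; python3 go.py .475 -.045 .1 .35
```

```text
t: 3.7
position: [0.4233, -0.1602, 0.131]
eef_rot: [0.406, 0.579, -0.406, 0.579]
wrist_force: [-0.0, 0.6, -0.7]
width: 0.0852
t 3.7 pos [ 0.4233 -0.1602  0.131 ] jawyaw 0.349 q6 0.57 w 0.0852 F [-0.   0.6 -0.7]
turn [-0.001  0.    -0.   ] shift [ 31.   88.  -90.5] len 130.0
```

```bash
python3 -m inch '[[85,[0,22,-22.6],[0,0,0]],[85,[0,22,-22.6],[0,0,0]],[85,[0,22,-22.6],[0,0,0]],[85,[0,22,-22.6],[0,0,0]],[85,[0,0,0],[0,0,0]],[85,[25,0,0],[0,0,0]],[85,[25,0,0],[0,0,0]],[85,[15,0,0],[0,0,0]],[85,[0,0,0],[0,0,0]],[85,[0,0,0],[0,0,0]]]'; python3 go.py .475 -.045 .026 .35
```

```text
t: 4.7
position: [0.4759, -0.0457, 0.0669]
eef_rot: [0.407, 0.578, -0.407, 0.578]
wrist_force: [-0.2, -0.1, 0.4]
width: 0.0851
t 4.7 pos [ 0.4759 -0.0457  0.0669] jawyaw 0.343 q6 0.86 w 0.0851 F [-0.2 -0.1  0.4]
turn [-0.007  0.    -0.   ] shift [40.9 -0.6 -1. ] len 41.0
```

```bash
python3 -m inch '[[85,[20,0,-1],[-0.007,0,0]],[85,[15,0,0],[0,0,0]],[85,[6,0,0],[0,0,0]],[85,[0,0,0],[0,0,0]],[22,[0,0,0],[0,0,0]],[22,[0,0,0],[0,0,0]],[22,[0,0,0],[0,0,0]],[22,[0,0,0],[0,0,0]],[22,[0,0,0],[0,0,0]],[22,[0,0,0],[0,0,0]]]'; python3 go.py .475 -.045 .026 .35
```

```text
t: 5.7
position: [0.4758, -0.0446, 0.0259]
eef_rot: [0.405, 0.579, -0.405, 0.58]
wrist_force: [-1.7, 0.4, 6.6]
width: 0.0247
t 5.7 pos [ 0.4758 -0.0446  0.0259] jawyaw 0.35 q6 0.85 w 0.0247 F [-1.7  0.4  6.6]
turn [ 0.     0.001 -0.001] shift [-0.1 -0.9  0.1] len 1.0
```

```bash
python3 -m inch '[[15,[-5,0,0],[0,0,0]],[15,[-10,0,0],[0,0,0]],[15,[-15,0,0],[0,0,0]],[15,[-15,0,0],[0,0,0]],[15,[-10,0,0],[0,0,0]],[15,[-5,0,0],[0,0,0]],[15,[0,0,0],[0,0,0]],[15,[0,0,0],[0,0,0]],[15,[0,0,0],[0,0,0]],[15,[0,0,0],[0,0,0]]]'; python3 go.py .474 -.2065 .026 .35
```

```text
t: 6.7
position: [0.4751, -0.0443, 0.0847]
eef_rot: [0.405, 0.58, -0.405, 0.579]
wrist_force: [0.3, 0.9, -1.8]
width: 0.0242
t 6.7 pos [ 0.4751 -0.0443  0.0847] jawyaw 0.35 q6 0.85 w 0.0242 F [ 0.3  0.9 -1.8]
turn [-0.    -0.001  0.001] shift [ 58.7 -56.6 152. ] len 172.0
```

```bash
python3 -m inch '[[15,[0,-4.7,12.6],[0,0,0]],[15,[0,-9.4,25.3],[0,0,0]],[15,[0,-9.4,25.3],[0,0,0]],[15,[0,-9.4,25.3],[0,0,0]],[15,[0,-9.4,25.3],[0,0,0]],[15,[0,-9.4,25.3],[0,0,0]],[15,[0,-4.7,12.6],[0,0,0]],[15,[15,0,0],[0,0,0]],[15,[15,0,0],[0,0,0]],[15,[10,0,0],[0,0,0]]]'; python3 go.py .474 -.2065 .026 .35
```

```text
t: 7.7
position: [0.4735, -0.2047, 0.0427]
eef_rot: [0.405, 0.581, -0.405, 0.579]
wrist_force: [0.1, 0.0, -2.1]
width: 0.0244
t 7.7 pos [ 0.4735 -0.2047  0.0427] jawyaw 0.351 q6 0.56 w 0.0244 F [ 0.1  0.  -2.1]
turn [ 0.001 -0.003  0.001] shift [16.7 -0.1  1.9] len 17.0
```

```bash
python3 -m inch '[[15,[6,0,1.5],[0,0,0]],[15,[5,0,0],[0,0,0]],[15,[3,0,0],[0,0,0]],[15,[2,0,0],[0,0,0]],[15,[0,0,0],[0,0,0]],[85,[0,0,0],[0,0,0]],[85,[0,0,0],[0,0,0]],[85,[0,0,0],[0,0,0]],[85,[0,0,0],[0,0,0]],[85,[-15,0,0],[0,0,0]]]'; python3 go.py .6733 .078 .16 .617
```

```text
t: 8.7
position: [0.4738, -0.2068, 0.0431]
eef_rot: [0.405, 0.581, -0.405, 0.578]
wrist_force: [-0.4, 0.3, 0.1]
width: 0.085
t 8.7 pos [ 0.4738 -0.2068  0.0431] jawyaw 0.35 q6 0.56 w 0.085 F [-0.4  0.3  0.1]
turn [-0.267 -0.003  0.001] shift [-116.9  327.5 -116.9] len 367.0
```

```bash
python3 -m inch '[[85,[-40,0,0],[-0.134,0,0]],[85,[-40,0,0],[-0.133,0,0]],[85,[-45,0,0],[0,0,0]],[85,[0,32.7,-11.7],[0,0,0]],[85,[0,32.7,-11.7],[0,0,0]],[85,[0,32.7,-11.7],[0,0,0]],[85,[0,32.7,-11.7],[0,0,0]],[85,[0,32.7,-11.7],[0,0,0]],[85,[0,32.7,-11.7],[0,0,0]],[85,[0,32.7,-11.7],[0,0,0]]]'; python3 go.py .6733 .078 .16 .617
```

```text
t: 9.7
position: [0.6152, -0.0072, 0.1707]
eef_rot: [0.325, 0.628, -0.325, 0.629]
wrist_force: [-0.1, -0.8, 0.3]
width: 0.0849
t 9.7 pos [ 0.6152 -0.0072  0.1707] jawyaw 0.617 q6 0.73 w 0.0849 F [-0.1 -0.8  0.3]
turn [ 0.     0.001 -0.001] shift [ 10.7  96.7 -35.8] len 104.0
```

```bash
python3 -m inch '[[85,[0,32,-12],[0,0,0]],[85,[0,32,-12],[0,0,0]],[85,[0,32.7,-11.8],[0,0,0]],[85,[0,0,0],[0,0,0]],[85,[0,0,0],[0,0,0]],[85,[15,0,0],[0,0,0]],[85,[15,0,0],[0,0,0]],[85,[10,0,0],[0,0,0]],[85,[0,0,0],[0,0,0]],[85,[0,0,0],[0,0,0]]]'
python3 - <<'E'
from go import *
delta(.6733,.078,.080,.617)
p=arm.get_image("side"); 
import ov
ov.overlay(p,[(ov.JUG,(.6733,.078,.004,2.187),(0,255,255))],"pre_jug",(150,140,350,290),4)
E
```

```text
t: 10.7
position: [0.672, 0.0764, 0.1289]
eef_rot: [0.325, 0.628, -0.325, 0.628]
wrist_force: [0.2, -0.8, 0.4]
width: 0.085
t 10.7 pos [0.672  0.0764 0.1289] jawyaw 0.617 q6 0.87 w 0.085 F [ 0.2 -0.8  0.4]
turn [-0.    -0.     0.001] shift [48.9  2.  -0.6] len 49.0
```

View pics/pre_jug.png

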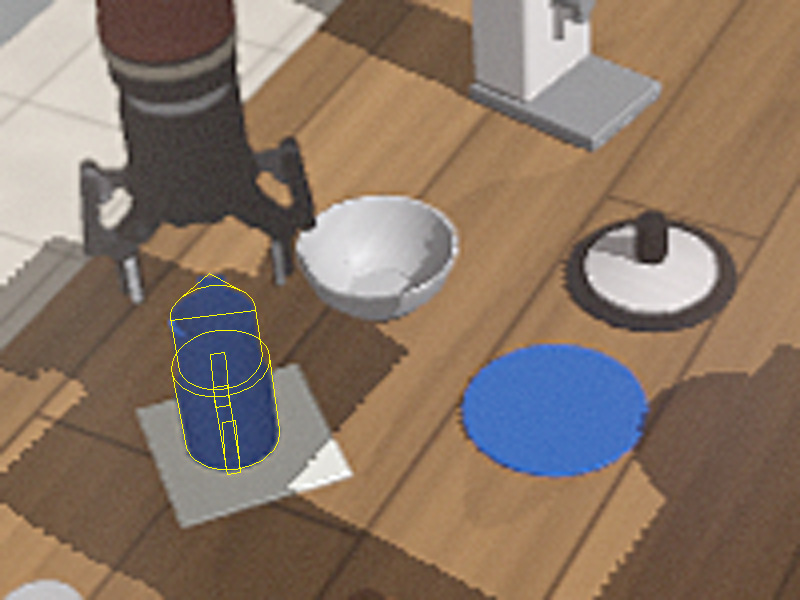

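The lid stands flat on the black mat, the blue mat is empty, and the jaws straddle the jug's neck (around (210,300)).

```bash
python3 -m inch '[[85,[15,2,-0.6],[0,0,0]],[85,[15,0,0],[0,0,0]],[85,[12,0,0],[0,0,0]],[85,[5,0,0],[0,0,0]],[85,[0,0,0],[0,0,0]],[50,[0,0,0],[0,0,0]],[45,[0,0,0],[0,0,0]],[45,[0,0,0],[0,0,0]],[45,[0,0,0],[0,0,0]],[45,[0,0,0],[0,0,0]]]'; python3 go.py .6733 .078 .080 .617
```

```text
t: 11.75
position: [0.6743, 0.078, 0.0836]
eef_rot: [0.325, 0.628, -0.325, 0.629]
wrist_force: [-1.1, -1.8, 5.9]
width: 0.0555
t 11.75 pos [0.6743 0.078  0.0836] jawyaw 0.617 q6 0.88 w 0.0555 F [-1.1 -1.8  5.9]
turn [-0.     0.001 -0.001] shift [ 3.6 -0.9 -0.6] len 4.0
```

```bash
python3 -m inch '[[40,[-5,0,0],[0,0,0]],[40,[-10,0,0],[0,0,0]],[40,[-15,0,0],[0,0,0]],[40,[-15,0,0],[0,0,0]],[40,[-15,0,0],[0,0,0]],[40,[-10,0,0],[0,0,0]],[40,[-5,0,0],[0,0,0]],[40,[0,0,0],[0,0,0]],[40,[0,0,0],[0,0,0]],[40,[0,0,0],[0,0,0]]]'; python3 go.py .479 -.0425 .0836 .617
```

```text
t: 12.75
position: [0.6732, 0.0784, 0.1562]
eef_rot: [0.324, 0.629, -0.325, 0.628]
wrist_force: [-0.6, 0.6, -1.5]
width: 0.0555
t 12.75 pos [0.6732 0.0784 0.1562] jawyaw 0.617 q6 0.88 w 0.0555 F [-0.6  0.6 -1.5]
turn [-0.    -0.001  0.001] shift [  72.6 -228.4  -13.8] len 240.0
```

```bash
python3 -m inch '[[40,[0,-12.4,-0.8],[0,0,0]],[40,[0,-27,-1.6],[0,0,0]],[40,[0,-27,-1.6],[0,0,0]],[40,[0,-27,-1.6],[0,0,0]],[40,[0,-27,-1.6],[0,0,0]],[40,[0,-27,-1.6],[0,0,0]],[40,[0,-27,-1.7],[0,0,0]],[40,[0,-27,-1.7],[0,0,0]],[40,[0,-27,-1.6],[0,0,0]],[40,[0,0,0],[0,0,0]]]'; python3 go.py .479 -.0425 .0836 .617
```

```text
t: 13.75
position: [0.4774, -0.0435, 0.1568]
eef_rot: [0.325, 0.628, -0.325, 0.628]
wrist_force: [-0.7, -0.7, -2.1]
width: 0.0554
t 13.75 pos [ 0.4774 -0.0435  0.1568] jawyaw 0.615 q6 0.59 w 0.0554 F [-0.7 -0.7 -2.1]
turn [-0.002 -0.001  0.001] shift [73.2  1.9  0.1] len 73.0
```

```bash
python3 -m inch '[[40,[10,1,0],[0,0,0]],[40,[15,0.5,0],[0,0,0]],[40,[15,0,0],[0,0,0]],[40,[10,0,0],[0,0,0]],[40,[8,0,0],[0,0,0]],[40,[5,0,0],[0,0,0]],[40,[4,0,0],[0,0,0]],[40,[3,0,0],[0,0,0]],[40,[0,0,0],[0,0,0]],[40,[0,0,0],[0,0,0]]]'; python3 go.py .479 -.0425 .0836 .617
```

```text
t: 14.75
position: [0.4809, -0.0418, 0.0876]
eef_rot: [0.325, 0.628, -0.325, 0.628]
wrist_force: [0.8, -0.3, -2.3]
width: 0.0551
t 14.75 pos [ 0.4809 -0.0418  0.0876] jawyaw 0.617 q6 0.6 w 0.0551 F [ 0.8 -0.3 -2.3]
turn [-0.     0.001 -0.   ] shift [ 4.  -2.  -0.5] len 5.0
```

```bash
python3 -m inch '[[40,[2,-1,0],[0,0,0]],[40,[2,0,0],[0,0,0]],[40,[0,0,0],[0,0,0]],[85,[0,0,0],[0,0,0]],[85,[0,0,0],[0,0,0]],[85,[0,0,0],[0,0,0]],[85,[0,0,0],[0,0,0]],[85,[-30,0,0],[0,0,0]],[85,[-40,0,0],[0,0,0]],[85,[-40,0,0],[0,0,0]]]'; python3 go.py .4625 .2425 .18 .617
```

```text
t: 15.75
position: [0.4794, -0.0421, 0.1942]
eef_rot: [0.325, 0.629, -0.325, 0.628]
wrist_force: [0.8, -0.0, -0.0]
width: 0.0849
t 15.75 pos [ 0.4794 -0.0421  0.1942] jawyaw 0.617 q6 0.59 w 0.0849 F [ 0.8 -0.  -0. ]
turn [ 0.    -0.001  0.001] shift [  14.2  150.9 -241.9] len 285.0
```

```bash
python3 -m inch '[[85,[0,15,-24.2],[0,0,0]],[85,[0,19.4,-31.1],[0,0,0]],[85,[0,19.4,-31.1],[0,0,0]],[85,[0,19.4,-31.1],[0,0,0]],[85,[0,19.4,-31.1],[0,0,0]],[85,[0,19.4,-31.1],[0,0,0]],[85,[0,19.4,-31.1],[0,0,0]],[85,[0,19.4,-31.1],[0,0,0]],[85,[20,0,0],[0,0,0]],[85,[25,0,0],[0,0,0]]]'
python3 - <<'E'
from go import *
delta(.4625,.2425,.084,.617)
p=arm.get_image("side"); 
import ov
ov.overlay(p,[(ov.SALT,(.4625,.2425,.004),(0,255,255))],"pre_salt",(170,180,330,350),3.5)
E
```

```text
t: 16.75
position: [0.4634, 0.2437, 0.1487]
eef_rot: [0.324, 0.628, -0.323, 0.629]
wrist_force: [0.0, 0.5, -0.2]
width: 0.0851
t 16.75 pos [0.4634 0.2437 0.1487] jawyaw 0.619 q6 1.19 w 0.0851 F [ 0.   0.5 -0.2]
turn [ 0.002  0.001 -0.002] shift [64.7 -1.4  0.4] len 65.0
```

View pics/pre_salt.png

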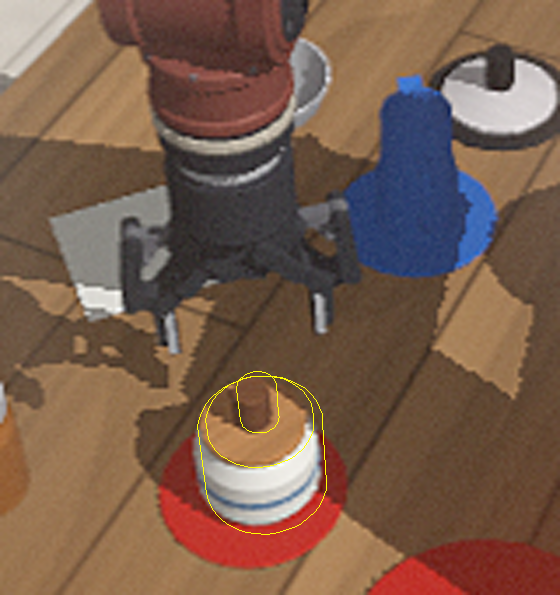

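Side view: the actual pot sits ~1.5 px left of the outline, so (0.464, 0.244); that is right under the gripper, and the jaw axis lies along the residual uncertainty.

```bash
python3 -m inch '[[85,[20,0,0],[0,0,0]],[85,[20,0,0],[0,0,0]],[85,[15,0,0],[0,0,0]],[85,[8,0,0],[0,0,0]],[85,[1,0,0],[0,0,0]],[40,[0,0,0],[0,0,0]],[15,[0,0,0],[0,0,0]],[15,[0,0,0],[0,0,0]],[15,[0,0,0],[0,0,0]],[15,[0,0,0],[0,0,0]]]'; python3 go.py .464 .244 .084 .617
```

```text
t: 17.8
position: [0.4636, 0.2425, 0.085]
eef_rot: [0.325, 0.628, -0.324, 0.629]
wrist_force: [1.4, 0.6, 2.1]
width: 0.024
t 17.8 pos [0.4636 0.2425 0.085 ] jawyaw 0.617 q6 1.19 w 0.024 F [1.4 0.6 2.1]
turn [ 0.     0.001 -0.002] shift [ 1.   1.2 -1. ] len 2.0
```

```bash
python3 -m inch '[[10,[-3,0,0],[0,0,0]],[10,[-6,0,0],[0,0,0]],[10,[-10,0,0],[0,0,0]],[10,[-12,0,0],[0,0,0]],[10,[-12,0,0],[0,0,0]],[10,[-10,0,0],[0,0,0]],[10,[-5,0,0],[0,0,0]],[10,[0,0,0],[0,0,0]],[10,[0,0,0],[0,0,0]],[10,[0,0,0],[0,0,0]]]'; python3 go.py .663 .0805 .085 .617
```

```text
t: 18.8
position: [0.4625, 0.2422, 0.1416]
eef_rot: [0.324, 0.628, -0.325, 0.628]
wrist_force: [0.3, 0.1, -3.1]
width: 0.0242
t 18.8 pos [0.4625 0.2422 0.1416] jawyaw 0.617 q6 1.19 w 0.0242 F [ 0.3  0.1 -3.1]
turn [ 0.    -0.     0.001] shift [ 56.6  70.  247.8] len 264.0
```

```bash
python3 -m inch '[[10,[0,3.5,12.4],[0,0,0]],[10,[0,7,24.8],[0,0,0]],[10,[0,8,28],[0,0,0]],[10,[0,8,28],[0,0,0]],[10,[0,8,28],[0,0,0]],[10,[0,8,28],[0,0,0]],[10,[0,8,28],[0,0,0]],[10,[0,8,28],[0,0,0]],[10,[0,7,24.8],[0,0,0]],[10,[0,4.5,17.8],[0,0,0]]]'; python3 go.py .663 .0805 .085 .617
```

```text
t: 19.8
position: [0.6647, 0.0785, 0.1413]
eef_rot: [0.325, 0.628, -0.325, 0.628]
wrist_force: [-0.1, 0.1, -3.4]
width: 0.0246
t 19.8 pos [0.6647 0.0785 0.1413] jawyaw 0.616 q6 0.88 w 0.0246 F [-0.1  0.1 -3.4]
turn [-0.001  0.     0.001] shift [56.3 -0.2 -2.6] len 56.0
```

```bash
python3 -m inch '[[10,[0,0,0],[0,0,0]],[10,[8,0,0],[0,0,0]],[10,[10,0,0],[0,0,0]],[10,[10,0,0],[0,0,0]],[10,[8,0,0],[0,0,0]],[10,[6,0,0],[0,0,0]],[10,[4,0,0],[0,0,0]],[10,[3,0,0],[0,0,0]],[10,[0,0,0],[0,0,0]],[10,[0,0,0],[0,0,0]]]'; python3 go.py .663 .0805 .085 .617
```

```text
t: 20.8
position: [0.6636, 0.0806, 0.0936]
eef_rot: [0.325, 0.628, -0.325, 0.628]
wrist_force: [0.3, 0.1, -3.8]
width: 0.0242
t 20.8 pos [0.6636 0.0806 0.0936] jawyaw 0.617 q6 0.88 w 0.0242 F [ 0.3  0.1 -3.8]
turn [ 0.  0. -0.] shift [ 8.6 -0.5 -0.2] len 9.0
```

```bash
python3 -m inch '[[10,[3,-0.4,0],[0,0,0]],[10,[3,0,0],[0,0,0]],[10,[1.5,0,0],[0,0,0]],[10,[1,0,0],[0,0,0]],[10,[0,0,0],[0,0,0]],[85,[0,0,0],[0,0,0]],[85,[0,0,0],[0,0,0]],[85,[0,0,0],[0,0,0]],[85,[0,0,0],[0,0,0]],[85,[-30,0,0],[0,0,0]]]'; python3 go.py .474 -.2065 .23 .35
```

```text
t: 21.8
position: [0.6604, 0.0806, 0.1106]
eef_rot: [0.324, 0.631, -0.326, 0.626]
wrist_force: [-0.1, 0.4, -0.1]
width: 0.0852
t 21.8 pos [0.6604 0.0806 0.1106] jawyaw 0.617 q6 0.88 w 0.0852 F [-0.1  0.4 -0.1]
turn [ 0.267 -0.004  0.006] shift [-119.4 -273.5  205.7] len 362.0
```

```bash
python3 -m inch '[[85,[-40,0,0],[0,0,0]],[85,[-45,0,0],[0,0,0]],[85,[0,0,0],[0,0,0]],[85,[0,0,0],[0,0,0]],[85,[0,-34,13],[0,0,0]],[85,[0,-34,13],[0,0,0]],[85,[0,-34,13],[0,0,0]],[85,[0,-34,13],[0,0,0]],[85,[0,-34,13],[0,0,0]],[85,[0,-34,13],[0,0,0]]]'; python3 go.py .474 -.2065 .1 .617
```

```text
t: 22.8
position: [0.5402, -0.1019, 0.1981]
eef_rot: [0.324, 0.629, -0.325, 0.627]
wrist_force: [1.0, -0.7, 0.6]
width: 0.0852
t 22.8 pos [ 0.5402 -0.1019  0.1981] jawyaw 0.617 q6 0.53 w 0.0852 F [ 1.  -0.7  0.6]
turn [ 0.    -0.002  0.001] shift [  98.1 -114.5   47. ] len 158.0
```

```bash
python3 -m inch '[[85,[0,-28.7,11.7],[0,0,0]],[85,[0,-28.7,11.7],[0,0,0]],[85,[0,-28.7,11.7],[0,0,0]],[85,[0,-28.7,11.7],[0,0,0]],[85,[0,0,0],[0,0,0]],[85,[30,0,0],[0,0,0]],[85,[40,0,0],[0,0,0]],[85,[40,0,0],[0,0,0]],[85,[20,0,0],[0,0,0]],[85,[0,0,0],[0,0,0]]]'
cat > chk.py <<'E'
from salt import *
from go import delta
P=[arm.get_image("top"),arm.get_image("side")]
r,rs,V=saltfit(P,.663,.0805); print("salt",r[0],[q[0].round(4) for q in rs])
for i in 0,1: print("jug+mat view",i)
M=[best(p,"pot_lid",(.474,-.2065),.01) for p in P]
for p,m in zip(P,M):
    if m is not None: print("lid",fit([(p,m)],LID,.004,(.474,-.2065)))
for n,p in zip("ts",P): save(p,"chk_"+n)
delta(.474,-.2065,.026,.617)
J=(JUG,(.479,-.0425,.004,2.187),(0,255,255)); Sx=(SALT,(.663,.0805,.004),(0,255,0)); L=(LID,(.474,-.2065,.004),(0,255,0))
overlay(P[0],[J,Sx,L],"c_t",(215,115,375,235),5); overlay(P[1],[J,Sx,L],"c_s",(170,170,350,290),4.4)
E
python3 chk.py
```

```text
t: 23.8
position: [0.4728, -0.2033, 0.0653]
eef_rot: [0.325, 0.631, -0.324, 0.626]
wrist_force: [-0.3, -0.9, 0.4]
width: 0.0852
salt [0.66605242 0.08327454] [array([0.6623, 0.0853]), array([0.6697, 0.0769])]
jug+mat view 0
jug+mat view 1
lid (array([ 0.51351606, -0.1907833 ]), np.float64(653.5277709960938))
lid (array([ 0.47820796, -0.20787884]), np.float64(48.361114501953125))
t 24.0 pos [ 0.4761 -0.2062  0.0713] jawyaw 0.617 q6 0.29 w 0.0855 F [ 0.6 -0.2  0.7]
turn [ 0.     0.002 -0.001] shift [45.3 -1.8 -1. ] len 45.0
```

View pics/c_s.png

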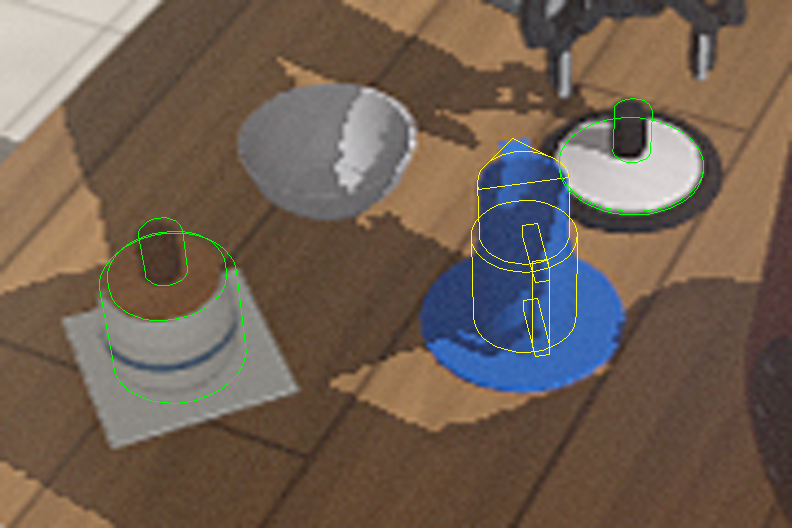

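The lid sits centred on the black mat; jug and salt pot stand upright on their mats near the predicted outlines (within ~1 px). Pick up the lid.

```bash
python3 -m inch '[[85,[15,-1,-0.5],[0,0,0]],[85,[15,0,0],[0,0,0]],[85,[10,0,0],[0,0,0]],[85,[4,0,0],[0,0,0]],[85,[0,0,0],[0,0,0]],[40,[0,0,0],[0,0,0]],[15,[0,0,0],[0,0,0]],[15,[0,0,0],[0,0,0]],[15,[0,0,0],[0,0,0]],[15,[0,0,0],[0,0,0]]]'; python3 go.py .474 -.2065 .026 .617
```

```text
t: 25.0
position: [0.4745, -0.2063, 0.0264]
eef_rot: [0.324, 0.628, -0.325, 0.629]
wrist_force: [0.1, 0.3, 3.4]
width: 0.0244
t 25.0 pos [ 0.4745 -0.2063  0.0264] jawyaw 0.617 q6 0.29 w 0.0244 F [0.1 0.3 3.4]
turn [-0.     0.001 -0.   ] shift [ 0.4 -0.5 -0.1] len 1.0
```

```bash
python3 -m inch '[[10,[-5,0,0],[0,0,0]],[10,[-15,0,0],[0,0,0]],[10,[-25,0,0],[0,0,0]],[10,[-35,0,0],[0,0,0]],[10,[-35,0,0],[0,0,0]],[10,[-35,0,0],[0,0,0]],[10,[-25,0,0],[0,0,0]],[10,[-10,0,0],[0,0,0]],[10,[0,0,0],[0,0,0]],[10,[0,0,0],[0,0,0]]]'; python3 go.py .469 .248 .21 .617
```

```text
t: 26.0
position: [0.4738, -0.2057, 0.2097]
eef_rot: [0.325, 0.629, -0.325, 0.628]
wrist_force: [0.4, -0.8, -1.6]
width: 0.0244
t 26.0 pos [ 0.4738 -0.2057  0.2097] jawyaw 0.617 q6 0.29 w 0.0244 F [ 0.4 -0.8 -1.6]
turn [-0.    -0.001  0.   ] shift [-3.000e-01  2.586e+02 -3.728e+02] len 454.0
```

```bash
python3 -m inch '[[10,[0,10,-14.4],[0,0,0]],[10,[0,20,-28.8],[0,0,0]],[10,[0,20,-28.8],[0,0,0]],[10,[0,20,-28.8],[0,0,0]],[10,[0,20,-28.8],[0,0,0]],[10,[0,20,-28.8],[0,0,0]],[10,[0,20,-28.8],[0,0,0]],[10,[0,20,-28.8],[0,0,0]],[10,[0,20,-28.8],[0,0,0]],[10,[0,20,-28.8],[0,0,0]]]'; python3 go.py .469 .248 .21 .617
```

```text
t: 27.0
position: [0.4693, 0.1293, 0.2094]
eef_rot: [0.324, 0.629, -0.325, 0.628]
wrist_force: [1.0, 0.0, -0.9]
width: 0.0243
t 27.0 pos [0.4693 0.1293 0.2094] jawyaw 0.617 q6 0.95 w 0.0243 F [ 1.   0.  -0.9]
turn [ 0.    -0.001  0.002] shift [ -0.6  68.4 -97. ] len 119.0
```

```bash
python3 -m inch '[[10,[0,20,-28.8],[0,0,0]],[10,[0,20,-28.8],[0,0,0]],[10,[0,18,-26],[0,0,0]],[10,[0,10.6,-15.4],[0,0,0]],[10,[0,0,0],[0,0,0]],[10,[20,0,0],[0,0,0]],[10,[30,0,0],[0,0,0]],[10,[40,0,0],[0,0,0]],[10,[30,0,0],[0,0,0]],[10,[20,0,0],[0,0,0]]]'; python3 go.py .469 .248 .027 .617
```

```text
t: 28.0
position: [0.4669, 0.2466, 0.0671]
eef_rot: [0.324, 0.629, -0.326, 0.627]
wrist_force: [-0.5, 0.4, -1.0]
width: 0.0246
t 28.0 pos [0.4669 0.2466 0.0671] jawyaw 0.617 q6 1.19 w 0.0246 F [-0.5  0.4 -1. ]
turn [-0.    -0.002  0.004] shift [40.1  2.5  0.1] len 40.0
```

```bash
python3 -m inch '[[10,[10,1,0],[0,0,0]],[10,[10,0.5,0],[0,0,0]],[10,[8,0,0],[0,0,0]],[10,[4,0,0],[0,0,0]],[10,[0,0,0],[0,0,0]],[10,[0,0,0],[0,0,0]],[10,[0,0,0],[0,0,0]],[10,[0,0,0],[0,0,0]],[10,[0,0,0],[0,0,0]],[10,[0,0,0],[0,0,0]]]'; python3 go.py .469 .248 .027 .617
```

```text
t: 29.0
position: [0.4708, 0.2484, 0.0389]
eef_rot: [0.325, 0.628, -0.325, 0.628]
wrist_force: [-0.2, 0.2, -1.0]
width: 0.0245
t 29.0 pos [0.4708 0.2484 0.0389] jawyaw 0.617 q6 1.19 w 0.0245 F [-0.2  0.2 -1. ]
turn [ 0.  0. -0.] shift [11.9 -1.7 -0.7] len 12.0
```

```bash
python3 -m inch '[[10,[5,-1.2,-0.4],[0,0,0]],[10,[4,0,0],[0,0,0]],[10,[2,0,0],[0,0,0]],[10,[1,0,0],[0,0,0]],[10,[0,0,0],[0,0,0]],[85,[0,0,0],[0,0,0]],[85,[0,0,0],[0,0,0]],[85,[0,0,0],[0,0,0]],[85,[0,0,0],[0,0,0]],[85,[-20,0,0],[0,0,0]]]'; python3 -m inch '[[85,[-40,0,0],[0,0,0]],[85,[-50,0,0],[0,0,0]],[85,[-50,0,0],[0,0,0]],[85,[-30,0,0],[0,0,0]],[85,[0,-20,28.8],[0,0,0]],[85,[0,-20,28.8],[0,0,0]],[85,[0,-20,28.8],[0,0,0]],[85,[0,-20,28.8],[0,0,0]],[85,[0,-20,28.8],[0,0,0]],[85,[0,0,0],[0,0,0]]]';python3 go.py .40 -.25 .22 .617
```

```text
t: 30.0
position: [0.4676, 0.2475, 0.0445]
eef_rot: [0.324, 0.629, -0.326, 0.627]
wrist_force: [-0.1, 0.9, -0.5]
width: 0.0851
t: 31.0
position: [0.4715, 0.0696, 0.2169]
eef_rot: [0.326, 0.627, -0.326, 0.628]
wrist_force: [-1.3, 0.0, -0.1]
width: 0.0853
t 31.0 pos [0.4715 0.0696 0.2169] jawyaw 0.613 q6 0.83 w 0.0853 F [-1.3  0.  -0.1]
turn [-0.004  0.001  0.   ] shift [  -3.1 -243.2  219.3] len 327.0
```

Move the arm away to look at everything clearly.

```bash
python3 -m inch '[[85,[0,-24.3,22],[0,0,0]],[85,[0,-24.3,22],[0,0,0]],[85,[0,-24.3,22],[0,0,0]],[85,[0,-24.3,22],[0,0,0]],[85,[0,-24.3,22],[0,0,0]],[85,[0,-24.3,22],[0,0,0]],[85,[0,-24.3,22],[0,0,0]],[85,[0,-24.3,22],[0,0,0]],[85,[0,-24.3,22],[0,0,0]],[85,[0,-24.3,22],[0,0,0]]]'
cat > fin.py <<'E'
from salt import *
P=[arm.get_image("top"),arm.get_image("side")]
for i,p in enumerate(P):
    r,_,_=saltfit([p],.663,.0805); print(i,"salt",r[0].round(4))
    m=best(p,"pot_lid",(.469,.248),.01)
    if m is not None: print(i,"lid",fit([(p,m)],LID,.004,(.469,.248))[0].round(4))
    m=best(p,"jug",(.479,-.0425),.06)
    if m is not None: print(i,"jug",fit([(p,m)],JUG,.004,(.479,-.0425,2.187),True)[0].round(4))
mat=[ring(.066,.004)]; T=[ngon(.06,.004,.843)]
I=[(JUG,(.479,-.0425,.004,2.187),(0,255,255)),(SALT,(.663,.0805,.004),(0,255,0)),(LID,(.469,.248,.004),(0,255,0)),(T,(.663,.0805,0),(255,0,255)),(mat,(.469,.248,0),(255,255,0)),(mat,(.479,-.0425,0),(0,255,255))]
overlay(P[0],I,"f_t",(160,115,340,235),4.4); overlay(P[1],I,"f_s",(165,180,345,350),3.5)
E
python3 fin.py
```

```text
t: 32.0
position: [0.4002, -0.2482, 0.2169]
eef_rot: [0.324, 0.628, -0.324, 0.628]
wrist_force: [0.5, -0.7, 0.8]
width: 0.085
0 salt [0.6628 0.085 ]
0 lid [0.4709 0.2478]
0 jug [ 0.4772 -0.0418  2.1125]
1 salt [0.6714 0.074 ]
1 lid [0.472  0.2484]
1 jug [ 0.4801 -0.0425  2.1805]
```

View pics/f_t.png

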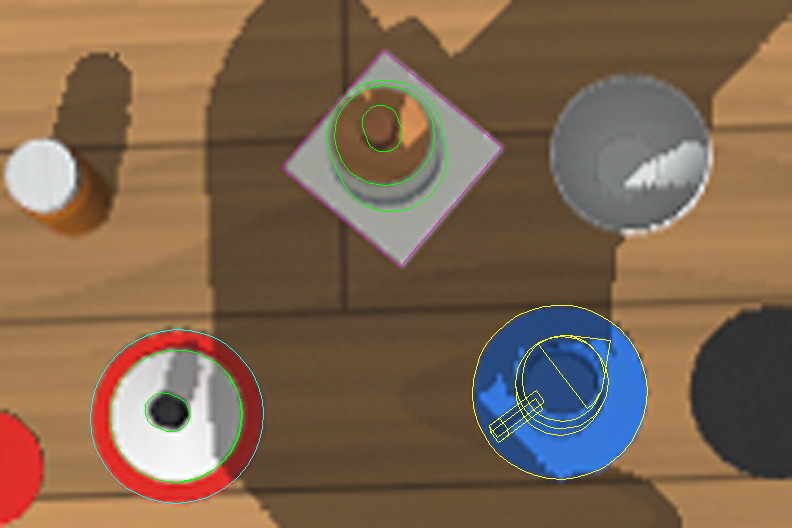

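View pics/f_s.png

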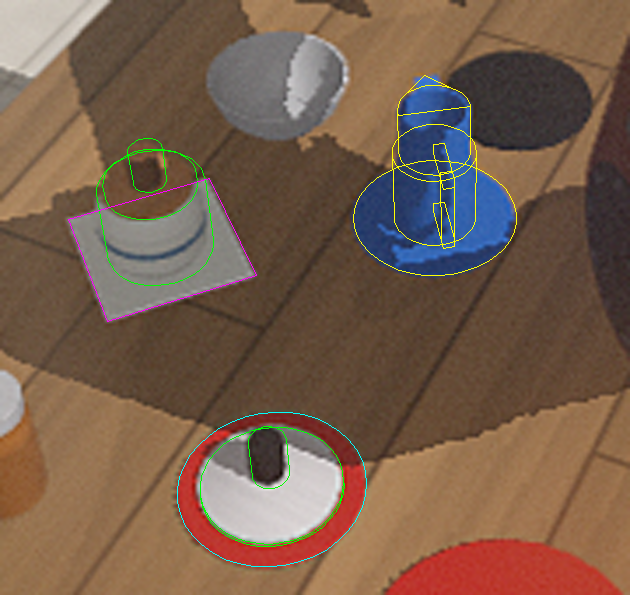

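The top and side views show all three things upright and within about 2–4 mm of their mat centres. The bowl, amber jar and black mat are unchanged. Handing in.

```bash
python3 -c "
from rig import arm
print(arm.hand_in())"
```

```text
the job is handed in; nothing more can be done
None
```

I parked the pot lid on the black mat. Then I put the jug on the blue mat, the salt pot on the far white tile and the lid on the middle-sized red mat. I handed in at about 32 s with the gripper open and clear of everything.

- **Jug and lid:** the last fits put them within about 2–3 mm of their mat centres.
- **Salt pot:** this check disagreed. The top view put it about 4 mm off in y. The side-view fit put it about 8 mm off in x and 7 mm in y, but that fit was already loose before the move. By eye, the overlay shows the pot within about 2–3 mm of the tile's centre and upright.
- **Everything else:** the bowl and amber jar looked undisturbed in the last pictures. The dispenser and its lever were outside those pictures; the arm did not go near them.

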